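Chuck up a bush blank in a hand-operated ring chuck

TASK

Take the brass bush nearest the red-painted end of the row on the wooden board, stand it upright between the open jaws of the three-jaw ring chuck and let go of it. Then close the chuck by turning only its slim knurled dark ring clockwise (seen from above) until all three jaws hold the bush snugly but do not crush the thin wall; keep off the fixed bright rings just above and below the knurled one. Let go, and leave the other bushes and the rest of the bench as they are.

Things in the scene. Friction and masses are not known exactly. Their poses are not given: they have to be found in the camera images.
- rack_front (a point): the place of the bush to take: centre of the marked spot nearest the red-painted end of the hardwood board (250 x 70 x 12 mm, level, lying on the bench). The point is on the board's top, 12 mm above the bench, 45 mm from the middle of the red end's edge. Three spots in a row, 80 mm apart, at -x of this point's frame the red end, at +x the other two spots. A bush stands on each
- bush_a: one of three look-alike rough-turned brass bushes standing upright, plain tubes 28 mm tall with a 3 mm wall; their outer diameters differ, somewhere between 21 and 26 mm, and which is which is not marked. Origin: centre of the underside; z up along the axis. About 45 g. In the chuck 10 to 20 N on each jaw holds the thin wall well; over 30 N on a jaw dents it
- bush_b: as bush_a, another of the three
- bush_c: as bush_a, another of the three
- chuck_seat (a point): centre of the flat top of the chuck's head, on the chuck's axis, where the bush shall stand, 62 mm above the bench. z up. The chuck is bolted to a dark steel plate, 150 x 150 x 20 mm, which does not move. Three steel jaws, 8 mm wide, stand 9 mm above the seat; fully open their gripping faces are 18 mm from the axis, so the bush goes between them with play all round and can be held by its upper 16 mm while it is set down
- ring_center (a point): middle of the knurled dark ring, on the chuck's axis, 48 mm above the bench: 60 mm outer diameter, 12 mm tall (it spans 42 to 54 mm above the bench). It can be pinched across its diameter from above, fingertips anywhere within its height. Directly below it lies the fixed foot (66 mm diameter), directly above the fixed head (52 mm diameter, 8 mm tall, then the jaws)
- chuck_ring (a joint): angle of the knurled ring, rad: 0 fully open, grows clockwise seen from above, to 1.9; starts at 0 to 0.2. The jaws move in by 5 mm per rad. Friction about 0.45 N m holds it where it is left (after a stop part of it may remain, either sign); a 24 N pinch turns it. Once all jaws bear, the torque rises by 0.015 N m per newton on each jaw, some 2.4 N m per rad over the free ring
- chuck_head: fixed bright aluminium ring above the knurled ring, 52 mm diameter, 8 mm tall. Origin: centre of its underside, 54 mm above the bench. Not to be touched by the gripper
- chuck_foot: fixed bright steel foot below the knurled ring, 66 mm diameter (72 mm at its flange), 22 mm tall. Origin: centre of its underside, 20 mm above the bench. Not to be touched by the gripper
- jaw_a: steel jaw, 8 x 8 x 9 mm. Origin: lower edge of its gripping face, in the middle of its width, at seat height; x points outward from the chuck's axis. Oiled and smooth, so that the closing jaws slide the bush to the centre. The jaws are 120 degrees apart
- jaw_b: steel jaw, 8 x 8 x 9 mm. Origin: lower edge of its gripping face, in the middle of its width, at seat height; x points outward from the chuck's axis. Oiled and smooth, so that the closing jaws slide the bush to the centre. The jaws are 120 degrees apart
- jaw_c: steel jaw, 8 x 8 x 9 mm. Origin: lower edge of its gripping face, in the middle of its width, at seat height; x points outward from the chuck's axis. Oiled and smooth, so that the closing jaws slide the bush to the centre. The jaws are 120 degrees apart
- chip_brush: chip brush lying on the bench, bystander
- cutting_oil: yellow oil bottle, 56 mm diameter, 95 mm tall, bystander
- screw_jar: glass jar with steel lid, 68 mm diameter, 70 mm tall, bystander
- wood_block: drilled wooden backing block 160 x 50 x 35 mm, bystander
- c_clamp: blue C-clamp lying on its side, bystander
- chuck_key: T-handled drill chuck key lying on the bench, bystander

How it is judged (in metres and radians):
On the way, in this order (a step that is already met when the one before it is completed fails the run):
1. the bush from the red end stands upright on the chuck's seat between the open jaws, let go, the ring not yet turned past 0.5 rad (((horizontal distance between bush_a and chuck_seat below 0.007 m and z of bush_a in the frame of chuck_seat between -0.002 and 0.0025 m and angle between bush_a's own z axis and vertical below 0.06 rad) or (horizontal distance between bush_b and chuck_seat below 0.007 m and z of bush_b in the frame of chuck_seat between -0.002 and 0.0025 m and angle between bush_b's own z axis and vertical below 0.06 rad) or (horizontal distance between bush_c and chuck_seat below 0.007 m and z of bush_c in the frame of chuck_seat between -0.002 and 0.0025 m and angle between bush_c's own z axis and vertical below 0.06 rad)) and horizontal distance between each of bush_a, bush_b, bush_c and rack_front above 0.05 m and contact force between the fingers and bush_a below 0.2 N and contact force between the fingers and bush_b below 0.2 N and contact force between the fingers and bush_c below 0.2 N and value of joint chuck_ring below 0.5 rad), for 0.2 s.
2. the jaws are closed on the bush: each presses with more than 5 N (((horizontal distance between bush_a and chuck_seat below 0.002 m and z of bush_a in the frame of chuck_seat between -0.002 and 0.0025 m and angle between bush_a's own z axis and vertical below 0.06 rad) or (horizontal distance between bush_b and chuck_seat below 0.002 m and z of bush_b in the frame of chuck_seat between -0.002 and 0.0025 m and angle between bush_b's own z axis and vertical below 0.06 rad) or (horizontal distance between bush_c and chuck_seat below 0.002 m and z of bush_c in the frame of chuck_seat between -0.002 and 0.0025 m and angle between bush_c's own z axis and vertical below 0.06 rad)) and contact force between each of jaw_a, jaw_b, jaw_c and anything else above 5 N), for 0.2 s.
At the end, for the whole second after the job is handed in: a bush stands on the chuck's seat (within 2 mm of the axis, 2.5 mm of the seat and 0.06 rad of upright), each of the three jaws presses with more than 5 N, no bush is within 50 mm of the spot at the red end of the board, all bushes are at rest (all of step 2 and horizontal distance between each of bush_a, bush_b, bush_c and rack_front above 0.05 m and linear speed of each of bush_a, bush_b, bush_c below 0.01 m/s); the robot touches nothing.
It fails at once if a jaw is loaded with more than 30 N (the thin wall is crushed) (contact force between any of jaw_a, jaw_b, jaw_c and anything else above 30 N).
It fails at once if the gripper presses on the fixed ring above the knurled one (more than 4 N) (contact force between the fingers and chuck_head above 4 N).
It fails at once if the gripper presses on the fixed foot below the knurled ring (more than 4 N) (contact force between the fingers and chuck_foot above 4 N).
It fails at once if a second bush is moved by more than 20 mm (distance of each of bush_a, bush_b from where it was at the start of the episode above 0.02 m or distance of each of bush_a, bush_c from where it was at the start of the episode above 0.02 m or distance of each of bush_b, bush_c from where it was at the start of the episode above 0.02 m).
It fails at once if another thing on the bench is moved by more than 25 mm (distance of any of chip_brush, cutting_oil, screw_jar, wood_block, c_clamp, chuck_key from where it was at the start of the episode above 0.025 m).
It also fails if it takes over 72 s, if anything falls off the work surface, if the arm or the gripper's body presses on something with over 40 N, if the wrist force passes 120 N, or if a joint passes its speed limit or range.

ROBOT

A 6-joint arm with a two-finger parallel gripper is mounted at the origin on the work surface. World frame = base frame: x ahead of the robot, y to its left, z up, the work surface at z = 0. Lengths are in m, angles in degrees, forces in N, time in s.
With the tool pointing down it reaches from about 0.35 to 0.875 m from the base axis. Payload 4.2 kg.
Tool frame: the origin (TCP) lies on the centre line of the jaws, within the pads' length; the fingertips stand 19 mm ahead of it and the grasp point (between the pads) is the TCP; x points along the fingers, y is the direction in which the jaws open and shut, and the axes are right-handed (so a half turn about x gives the same grasp; the last joint's range is limited). The gripper opens to 87 mm and grips with 3 to 60 N. Pads are 19 mm wide; open, the fingers measure 117 mm over their backs; the gripper's body (75 mm by 190 mm) begins 51 mm behind the grasp point.
Start: joints at [-54.053, 22.042, 0.453, 0, -68.411, -14.817], TCP at [0.225, -0.583, 0.242] pointing down, gripper open.
Joint ranges: [-179.83, 179.83], [-69.29, 118.12], [-61.27, 80.66], [-181.25, 117.63], [-171.15, -9.14], [-177.46, 177.46]. Speed limits (degrees/s): [159.86, 159.86, 180, 180, 180, 180].

INTERFACE

Orientations are given as a 3x3 rotation matrix whose columns are the frame's x, y, z axes.
In Python, from station import * gives the robot as it stands.
- The arm moves only by the shell command python3 -m creep 'ROWS'. ROWS is JSON, a list of rows, each a list of 5 numbers: the opening, from 0 (shut) to 1 (fully open), then the shift along the world's x, y, z in mm, then the turn about the world's z in rad. In form: [[jaw, x, y, z, turn], ...]. A call has exactly 8 rows; each row is the pose to reach, as a shift and turn from the pose measured when the call began; what a row does not reach only later rows make up. A row lasts 1/10 s, in which the tool goes at most 50 mm and 8.59 degrees, less where a joint would pass 70% of its speed; a pose out of reach is approached as far as the arm can. A call with a gripper value outside its range is refused whole. The fingers move at their own pace and stop on an object; the grip force is fixed at half the most. Time passes only in rows, so rows that repeat a pose let the fingers close, or fill a call up. It gives the time, the measured TCP pose, the force and the opening at its end, in the units of the state.
- sense(): the state, without advancing time (a new reading comes with each control period).
- capture(name): name is "side" or "top"; returns a dict with "image" (384x512x3 uint8, blue, green, red), "z_map" (384x512 float32, m along the optical axis (not along the pixel's ray), 0 where there is no reading), "mtx" (3x3 intrinsics, pixels), "eye" and "attitude" of the camera in the world. Camera axes: x right, y up, looking along -z (the intrinsics and any distortion apply to the point x, -y, -z); pixel columns grow to the right and rows downward; lengths in m; the calibration is good to about 2 mm. A picture is of the moment at which its call begins.
- finish_job(): hands the job in, once; it reports no verdict.
Trained networks look in a picture, given as the dict that the camera call returned (one of the last four; its "shot" number tells which), for a name from the list of things; names that differ only in an ending like _2 or _b are one class to them, and where a whole thing is asked for, a point or a joint stands for the part that bears it (a point fixed in the world has none). Each returns a list of dicts, best first, with "confidence" (0 to 1); they miss things now and then, are a little off and sometimes report something else, mostly with a low value. They report only what shows in the picture. A call takes as long as a camera call.
- look_for(picture, thing): "box" ([left, top, right, bottom] in pixels, round what is visible of it).
- mark_of(picture, thing): "centre" ([column, row] in pixels: a listed point, or the origin of a listed thing).
The state is a dict: "time_s": time; "joints": joint angles; "joint_velocities": joint speeds; "effort": joint torques, N m; "tcp_pos": TCP position; "ee_rot": TCP orientation; "wrist_force": force on the tool from outside, world axes, zero at the start; "moment": the same for the moment, N m; "gripper_width": opening from 0.0 (shut) to 1.0 (fully open).
Only numpy, scipy, OpenCV 4.12 (cv2) and the standard library are available. Lean on these libraries where they do the work, as an engineer would, in place of code of your own. Each camera call takes 0.05 s, during which the arm holds its last target.

## Working session

There is one attempt and no reset: what is moved stays moved. The work goes in short steps, Python scripts to look and compute and a shell command to move; the robot and the scene stay as the last step left them, time stands still between calls to the robot, and variables do not carry over. Pictures are saved under pics/ and viewed, and the job is handed in when it is done.

```bash
ls; mkdir -p pics
cat > h.py <<'E'
from station import *
import numpy as np, cv2
def proj(p,pt):
    R=np.array(p["attitude"]);e=np.array(p["eye"]);c=R.T@(np.array(pt)-e)
    q=np.array(p["mtx"])@np.array([c[0],-c[1],-c[2]]);return q[:2]/q[2]
def ray(p,uv):
    d=np.linalg.inv(np.array(p["mtx"]))@np.array([uv[0],uv[1],1.]);d=np.array([d[0],-d[1],-d[2]])
    return np.array(p["attitude"])@d
def atz(p,uv,z):
    d=ray(p,uv);e=np.array(p["eye"]);return e+d*(z-e[2])/d[2]
def cloud(p):
    Z=p["z_map"];h,w=Z.shape;u,v=np.meshgrid(np.arange(w),np.arange(h))
    K=np.array(p["mtx"]);x=(u-K[0,2])/K[0,0]*Z;y=(v-K[1,2])/K[1,1]*Z
    return np.stack([x,-y,-Z],-1)@np.array(p["attitude"]).T+np.array(p["eye"])
E
python3 - <<'E'
from h import *
print(sense())
for n in("side","top"):
    p=capture(n);cv2.imwrite(f"pics/{n}0.png",p["image"]);print(n,{k:v for k,v in p.items() if k not in("image","z_map")})
    for t in ["rack_front","chuck_seat","ring_center"]:
        for m in mark_of(p,t)[:3]:print(t,m, atz(p,m["centre"],{"rack_front":.012,"chuck_seat":.062,"ring_center":.048}[t]).round(4))
    for t in ["bush_a","jaw_a"]:
        for m in mark_of(p,t)[:5]:print(t,m,atz(p,m["centre"],.012 if t=="bush_a" else .062).round(4))
E
```

```text
pics
{'time_s': 0.0, 'joints': array([-5.40524015e+01,  2.20894406e+01,  3.79894351e-01, -3.01729117e-02,
       -6.84112953e+01, -1.48169804e+01]), 'joint_velocities': array([-0.01886827, -0.16774772,  0.01736388, -0.02081786,  0.06488461,
       -0.02838307]), 'effort': array([-9.86023078e-04, -3.90658414e+01,  1.87407249e+01,  4.21989441e+00,
        1.09857885e-02, -1.84609767e-04]), 'tcp_pos': array([ 0.22513304, -0.58243672,  0.24047119]), 'ee_rot': array([[-8.41680968e-04, -3.60313179e-01,  9.32831016e-01],
       [ 1.99483883e-03,  9.32828885e-01,  3.60314156e-01],
       [-9.99997656e-01,  2.16411710e-03, -6.63775965e-05]]), 'wrist_force': array([1.37284267, 0.0924094 , 0.34676661]), 'moment': array([ 0.04988808, -0.02696624, -0.04211135]), 'gripper_width': 0.9997226780044153}
side {'mtx': array([[438.66587325,   0.        , 255.79032809],
       [  0.        , 438.66587325, 194.85482646],
       [  0.        ,   0.        ,   1.        ]]), 'eye': array([0.50829451, 0.791033  , 1.05055824]), 'attitude': array([[-0.99462924,  0.08059487, -0.06493945],
       [-0.10349123, -0
[... 1234 characters left out ...]
.8, 168.3], 'confidence': 0.34} [ 0.6514 -0.281   0.062 ]
chuck_seat {'centre': [297.0, 208.6], 'confidence': 0.31} [ 0.5383 -0.1061  0.062 ]
ring_center {'centre': [297.6, 208.7], 'confidence': 0.5} [ 0.5389 -0.109   0.048 ]
ring_center {'centre': [180.1, 174.0], 'confidence': 0.47} [0.6357 0.2232 0.048 ]
ring_center {'centre': [243.3, 147.3], 'confidence': 0.47} [0.7134 0.0446 0.048 ]
bush_a {'centre': [298.1, 208.2], 'confidence': 0.63} [ 0.5427 -0.1139  0.012 ]
bush_a {'centre': [190.4, 230.0], 'confidence': 0.59} [0.478  0.1969 0.012 ]
bush_a {'centre': [181.9, 201.0], 'confidence': 0.59} [0.5619 0.2241 0.012 ]
bush_a {'centre': [176.9, 173.7], 'confidence': 0.46} [0.6423 0.2412 0.012 ]
```

Run:
```python
import cv2
a=cv2.imread("pics/top0.png");b=cv2.imread("pics/side0.png")
cv2.imwrite("pics/a1.png",cv2.resize(a,(800,600),interpolation=cv2.INTER_CUBIC))
cv2.imwrite("pics/b1.png",cv2.resize(b,(800,600),interpolation=cv2.INTER_CUBIC))
cv2.imwrite("pics/a2.png",cv2.resize(a[150:290,130:330],(800,560),interpolation=cv2.INTER_CUBIC))
cv2.imwrite("pics/b2.png",cv2.resize(b[130:290,200:400],(750,600),interpolation=cv2.INTER_CUBIC))
```

```text
(no output)
```

View pics/a1.png

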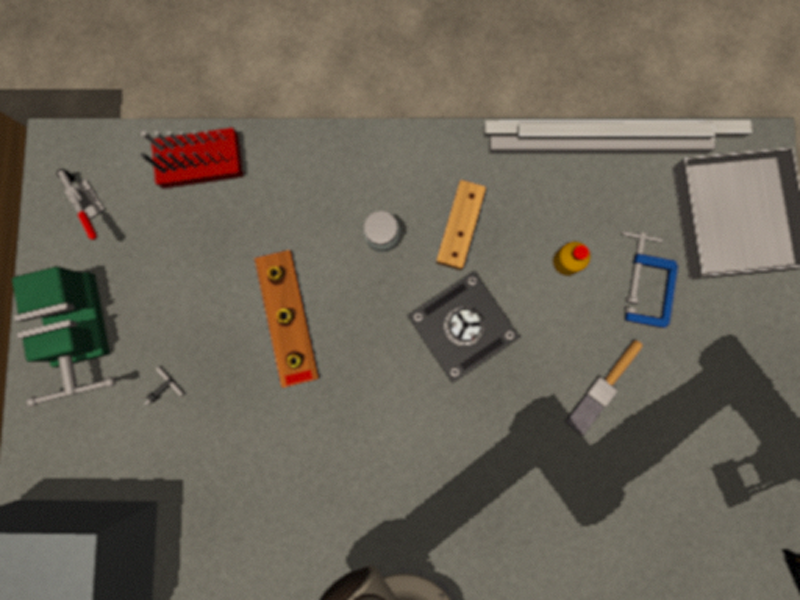

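View pics/b1.png

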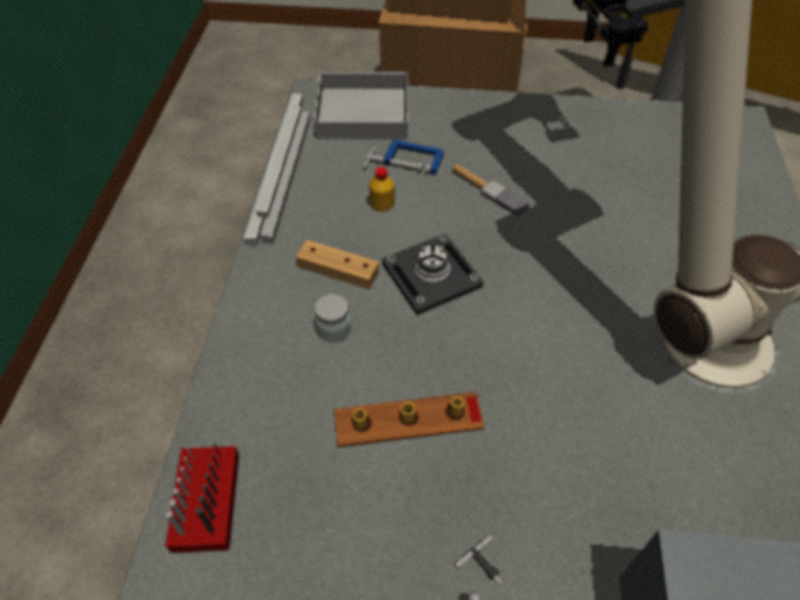

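View pics/a2.png

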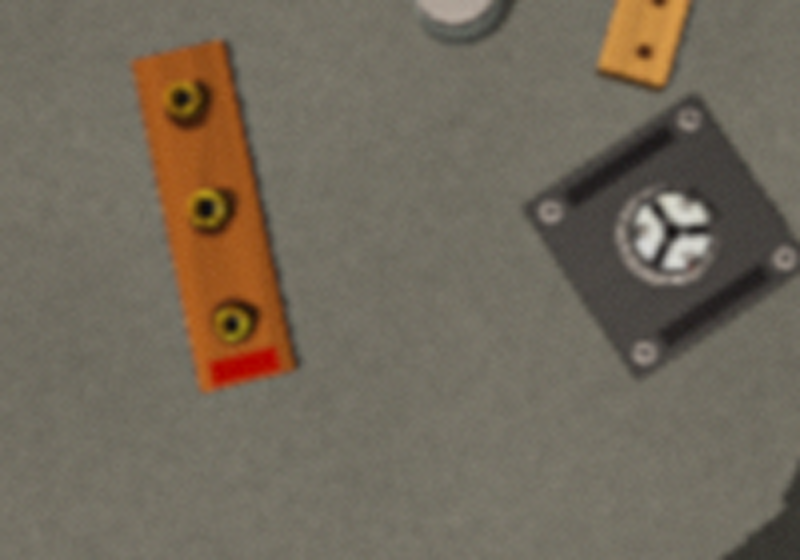

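View pics/b2.png

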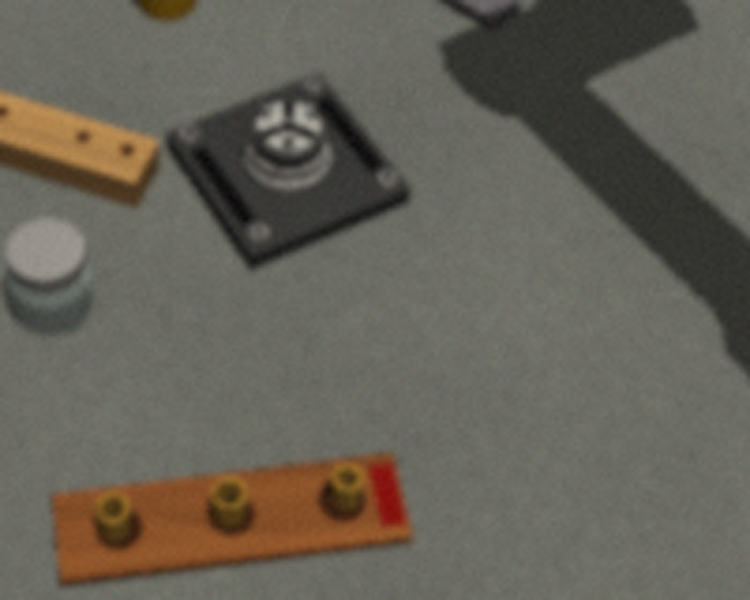

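The top view shows the board with three bushes: centre about (187,230) px in the original for the red-end bush. The chuck's head is at about (297,208), with its three jaws open. Now I'll measure these more precisely.

```bash
cat > m.py <<'E'
from h import *
def circ(pts,r=None):
    from scipy.optimize import least_squares
    return least_squares(lambda q:np.hypot(*(pts-q[:2]).T)-q[2],[*pts.mean(0),.02],loss="soft_l1",f_scale=.001).x
for n in("top","side"):
    p=capture(n);C=cloud(p);im=p["image"];hsv=cv2.cvtColor(im,cv2.COLOR_BGR2HSV)
    print(n)
    # bushes
    for g in [(.473,.203),(.5545,.222),(.635,.236)]:
        m=(np.hypot(C[...,0]-g[0],C[...,1]-g[1])<.03)&(C[...,2]>.030)
        q=C[m];(c,r)=cv2.minEnclosingCircle(q[:,:2].astype(np.float32)) if len(q)>3 else ((0,0),0)
        print("bush",len(q),q[:,2].max().round(4) if len(q) else 0,"mid",((q.min(0)+q.max(0))/2).round(4),"c",np.round(c,4),round(r,4))
    # plate via dark: head points
    m=(np.hypot(C[...,0]-.538,C[...,1]+.107)<.035)&(C[...,2]>.055)
    q=C[m];print("head",len(q),((q.min(0)+q.max(0))/2).round(4),q.mean(0).round(4),(q.max(0)-q.min(0)).round(4),np.percentile(q[:,2],[5,25,50,75,95]).round(4))
    m=(np.hypot(C[...,0]-.538,C[...,1]+.107)<.12)&(abs(C[...,2]-.02)<.006)
    q=C[m];b=cv2.minAreaRect(q[:,:2].astype(np.float32));print("plate",b,np.percentile(q[:,2],[5,50,95]).round(4))
    m=(abs(C[...,0]-.55)<.17)&(abs(C[...,1]-.22)<.1)&(hsv[...,1]>120)&(C[...,2]<.03)
    m=cv2.morphologyEx(m.astype(np.uint8),cv2.MORPH_OPEN,np.ones((3,3)))>0
    uv=np.argwhere(m)[:,::-1];w=np.array([atz(p,x,.012)[:2] for x in uv]);b=cv2.minAreaRect(w.astype(np.float32));print("board",b)
    c=np.array(b[0]);bp=cv2.boxPoints(b);e=[(bp[i]-bp[i-1]) for i in range(4)];l=max(e,key=np.linalg.norm);l=l/np.linalg.norm(l);l*=-np.sign(l[0])
    print("axis to red",l,"rack_front",c+l*.08)
E
python3 m.py
```

```text
top
bush 30 0.0438 mid [0.4765 0.1996 0.0371] c [0.4758 0.2003] 0.0108
bush 39 0.044 mid [0.5569 0.2203 0.0375] c [0.5574 0.2209] 0.0123
bush 37 0.0451 mid [0.6368 0.2405 0.0376] c [0.6375 0.2407] 0.0124
head 318 [ 0.5404 -0.1066  0.0663] [ 0.5409 -0.1058  0.0631] [0.0556 0.0556 0.0226] [0.0557 0.061  0.0632 0.0652 0.0734]
plate ((0.5543985962867737, -0.09750379621982574), (0.18172593414783478, 0.15018592774868011), 34.030792236328125) [0.0187 0.0217 0.0248]
board ((0.5562172532081604, 0.2216062992811203), (0.2500840127468109, 0.07141950726509094), 13.694591522216797)
axis to red [-0.97157145 -0.23674636] rack_front [0.47849154 0.20266659]
side
bush 49 0.0451 mid [0.4753 0.2024 0.0376] c [0.4749 0.2024] 0.0112
bush 59 0.045 mid [0.5577 0.2214 0.0377] c [0.5567 0.2216] 0.0136
bush 53 0.0441 mid [0.6368 0.2421 0.0372] c [0.6358 0.2421] 0.0124
head 225 [ 0.5414 -0.1045  0.0655] [ 0.5408 -0.1018  0.0632] [0.0551 0.057  0.021 ] [0.0562 0.0606 0.0632 0.0656 0.0718]
plate ((0.5533834099769592, -0.0967506542801857), (0.18337076902389526, 0.1530527025461197), 34.34213638305664) [0.0172 0.0215 0.0251]
board ((0.5543164014816284, 0.22552518546581268), (0.24843144416809082, 0.071194127202034), 13.860957145690918)
axis to red [-0.97088    -0.23956649] rack_front [0.47664601 0.20635987]
```

```bash
cat > m2.py <<'E'
from h import *
for n in("top","side"):
    p=capture(n);C=cloud(p);im=p["image"];g=cv2.cvtColor(im,cv2.COLOR_BGR2GRAY)
    d=np.hypot(C[...,0]-.54,C[...,1]+.106)
    m=((d<.125)&(g<75)&(C[...,2]>.0)).astype(np.uint8)
    k,l,s,c=cv2.connectedComponentsWithStats(m);i=1+s[1:,4].argmax()
    cs,_=cv2.findContours((l==i).astype(np.uint8),0,2);h=max(cs,key=cv2.contourArea)[:,0]
    w=np.array([atz(p,x,.02)[:2] for x in h.astype(float)]).astype(np.float32);print(n,"plate",cv2.minAreaRect(w))
    # bush hole top rims: hull in image of brass pixels, project top rim
    for t in("look",):
        pass
    for b in look_for(p,"bush_a")[:4]:print("bush box",b, atz(p,[(b["box"][0]+b["box"][2])/2,(b["box"][1]+b["box"][3])/2],.026).round(4))
    for b in look_for(p,"chuck_head")[:2]:print("head box",b, atz(p,[(b["box"][0]+b["box"][2])/2,(b["box"][1]+b["box"][3])/2],.06).round(4))
    for b in mark_of(p,"jaw_a")[:4]:print("jaw",b,atz(p,b["centre"],.062).round(4))
    for b in mark_of(p,"chuck_foot")[:1]:print("foot",b,atz(p,b["centre"],.02).round(4))
    for b in mark_of(p,"chuck_head")[:1]:print("head",b,atz(p,b["centre"],.054).round(4))
E
python3 m2.py
```

```text
top plate ((0.5421746969223022, -0.10846957564353943), (0.14766812324523926, 0.1498342752456665), 34.08335494995117)
bush box {'box': [173.2, 172.7, 178.5, 179.3], 'confidence': 0.56} [0.6333 0.2406 0.026 ]
bush box {'box': [174.5, 196.6, 186.1, 207.6], 'confidence': 0.56} [0.5575 0.2254 0.026 ]
head box {'box': [290.5, 198.6, 307.2, 214.7], 'confidence': 0.78} [ 0.5438 -0.1114  0.06  ]
foot {'centre': [294.0, 208.9], 'confidence': 0.53} [ 0.5401 -0.1013  0.02  ]
head {'centre': [295.9, 207.8], 'confidence': 0.5} [ 0.541  -0.1038  0.054 ]
side plate ((0.5402485728263855, -0.09765806794166565), (0.15618130564689636, 0.16017062962055206), 34.227630615234375)
bush box {'box': [225.9, 262.0, 235.4, 274.4], 'confidence': 0.67} [0.6331 0.2436 0.026 ]
head box {'box': [268.0, 156.8, 284.1, 169.1], 'confidence': 0.68} [ 0.5414 -0.1084  0.06  ]
foot {'centre': [277.0, 172.7], 'confidence': 0.62} [ 0.5368 -0.1043  0.02  ]
head {'centre': [275.6, 162.3], 'confidence': 0.69} [ 0.5432 -0.1164  0.054 ]
```

```bash
python3 -m creep '[[1,28,41,0,0],[1,56,82,0,0],[1,84,123,0,0],[1,112,165,0,0],[1,140,206,0,-0.03],[1,168,247,0,-0.06],[1,196,288,0,-0.1],[1,225,330,0,-0.13]]'; python3 -m creep '[[1,4,45,0,0],[1,8,90,0,0],[1,12,135,0,0],[1,16,180,0,0],[1,20,225,0,0],[1,24,270,-15,0],[1,27,315,-30,0],[1,27,360,-45,0]]'
```

```text
time_s: 2.1
tcp_pos: [0.4506, -0.252, 0.242]
ee_rot: [[0.001, -0.235, 0.972], [-0.0, 0.972, 0.235], [-1.0, -0.001, 0.001]]
wrist_force: [0.8, -0.6, -0.5]
gripper_width: 0.999
time_s: 2.9
tcp_pos: [0.4777, 0.1101, 0.197]
ee_rot: [[0.002, -0.236, 0.972], [0.0, 0.972, 0.236], [-1.0, -0.0, 0.002]]
wrist_force: [1.2, -0.1, 0.0]
gripper_width: 1.0
```

```bash
python3 -m creep '[[1,0,35,-20,0],[1,-1,70,-45,0],[1,-1,92,-75,0],[1,-1,92,-100,0],[1,-1,92,-110,0],[1,-1,92,-110,0],[1,-1,92,-110,0],[1,-1,92,-110,0]]'
cat > v.py <<'E'
from h import *
import sys
s=sense();tag=sys.argv[1];tip=s["tcp_pos"]+.019*s["ee_rot"][:,0]
print(s["tcp_pos"].round(4),s["wrist_force"].round(2),s["moment"].round(3),s["gripper_width"],s["joints"].round(1))
out=[]
for n in("top","side"):
    p=capture(n);c=proj(p,tip);f=6;im=p["image"]
    u,v=int(np.clip(c[0]-33,0,445)),int(np.clip(c[1]-33,0,317));cr=cv2.resize(im[v:v+66,u:u+66],(396,396),interpolation=cv2.INTER_CUBIC)
    q=((c-[u,v]+.5)*f).astype(int);cv2.drawMarker(cr,tuple(int(t) for t in q),(255,0,255),0,12,1);out.append(cr)
    cv2.imwrite(f"pics/{tag}_{n}.png",im);print(n,c.round(1),(u,v))
cv2.imwrite(f"pics/{tag}.png",np.hstack(out))
E
python3 v.py g1
```

```text
time_s: 3.7
tcp_pos: [0.4777, 0.2022, 0.0886]
ee_rot: [[0.005, -0.235, 0.972], [0.002, 0.972, 0.235], [-1.0, 0.001, 0.005]]
wrist_force: [0.2, -1.1, 1.0]
gripper_width: 0.997
[0.4777 0.2022 0.0886] [ 0.24 -1.14  0.95] [-0.012 -0.036  0.003] 0.997347964479202 [ 4.090e+01  2.140e+01 -2.600e+01  1.000e-01 -4.230e+01 -1.174e+02]
top [184.2 230. ] (151, 196)
side [291.8 251.3] (258, 218)
```

View pics/g1.png

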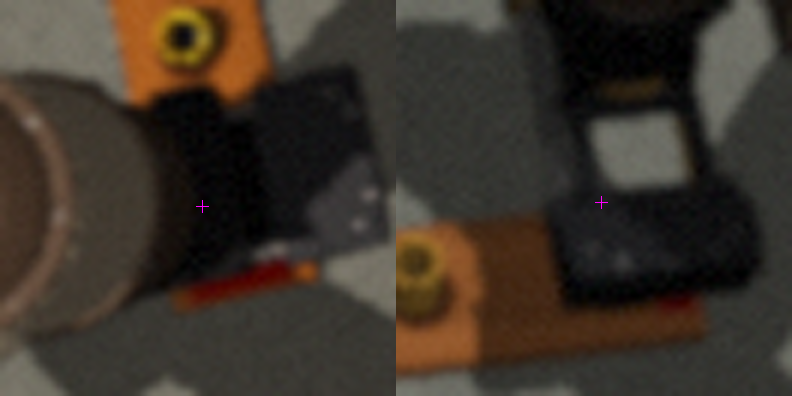

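The gripper covers the bush in both views, as expected, and is aligned across the row. Now I'll descend and grip.

```bash
python3 -m creep '[[1,-1,0,-10,0],[1,-1,0,-22,0],[1,-1,0,-34,0],[1,-1,0,-42,0],[1,-1,0,-45,0],[1,-1,0,-45,0],[1,-1,0,-45,0],[1,-1,0,-45,0]]';  python3 -m creep '[[0,0,0,0,0],[0,0,0,0,0],[0,0,0,0,0],[0,0,0,0,0],[0,0,0,0,0],[0,0,0,0,0],[0,0,0,0,0],[0,0,0,0,0]]'
python3 v.py g2
```

```text
time_s: 4.6
tcp_pos: [0.4767, 0.2024, 0.0437]
ee_rot: [[0.005, -0.235, 0.972], [0.003, 0.972, 0.235], [-1.0, 0.001, 0.006]]
wrist_force: [-0.0, -0.1, 0.6]
gripper_width: 1.003
time_s: 5.4
tcp_pos: [0.4767, 0.2024, 0.0437]
ee_rot: [[0.005, -0.235, 0.972], [0.003, 0.972, 0.235], [-1.0, 0.001, 0.006]]
wrist_force: [0.3, -0.1, 1.2]
gripper_width: 0.358
[0.4767 0.2024 0.0437] [ 0.32 -0.06  1.17] [-0.023  0.05   0.024] 0.3579503452733232 [  41.    25.3  -28.5    0.2  -35.9 -117.5]
top [187.6 230.4] (154, 197)
side [291.  260.1] (258, 227)
```

View pics/g2.png

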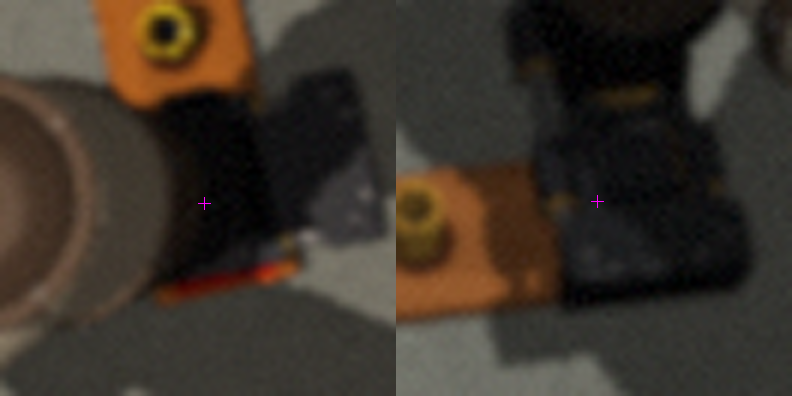

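```bash
python3 -m creep '[[0,0,0,0,0],[0,0,0,0,0],[0,0,0,0,0],[0,0,0,0,0],[0,0,0,0,0],[0,0,0,0,0],[0,0,0,0,0],[0,0,0,0,0]]'
python3 -m creep '[[0,0,0,10,0],[0,0,0,30,0],[0,0,0,60,0],[0,0,0,90,0],[0,0,0,100,0],[0,0,0,100,0],[0,0,0,100,0],[0,0,0,100,0]]'
python3 v.py g3
```

```text
time_s: 6.3
tcp_pos: [0.4767, 0.2023, 0.0437]
ee_rot: [[0.005, -0.235, 0.972], [0.002, 0.972, 0.235], [-1.0, 0.001, 0.006]]
wrist_force: [-0.7, 0.5, 0.7]
gripper_width: 0.244
time_s: 7.1
tcp_pos: [0.4758, 0.2018, 0.1422]
ee_rot: [[0.003, -0.235, 0.972], [0.001, 0.972, 0.235], [-1.0, 0.0, 0.003]]
wrist_force: [1.1, 0.3, -0.4]
gripper_width: 0.24
[0.4758 0.2018 0.1422] [ 1.09  0.3  -0.44] [ 0.003  0.032 -0.027] 0.24019223429629263 [ 4.100e+01  1.720e+01 -2.270e+01  1.000e-01 -4.990e+01 -1.175e+02]
top [179.7 230.6] (146, 197)
side [293.9 240.1] (260, 207)
```

View pics/g3.png

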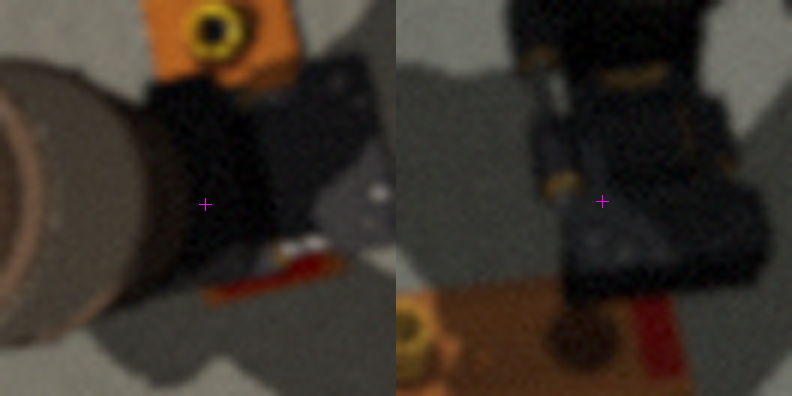

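```bash
python3 -m creep '[[0,8,-35,0,0.1],[0,16,-75,0,0.24],[0,24,-115,0,0.38],[0,32,-155,0,0.52],[0,40,-195,0,0.66],[0,48,-235,0,0.8],[0,56,-275,0,0.94],[0,65,-308,0,1.05]]';python3 -m creep '[[0,0,0,0,0.1],[0,0,0,0,0.2],[0,0,0,0,0.3],[0,0,0,0,0.4],[0,0,0,0,0.4],[0,0,0,0,0.4],[0,0,0,0,0.4],[0,0,0,0,0.4]]'
python3 v.py g4
```

```text
time_s: 8.0
tcp_pos: [0.5407, -0.108, 0.1413]
ee_rot: [[-0.001, -0.961, 0.275], [0.003, 0.275, 0.961], [-1.0, 0.002, 0.002]]
wrist_force: [1.0, 0.5, -0.4]
gripper_width: 0.242
time_s: 8.8
tcp_pos: [0.5406, -0.108, 0.1412]
ee_rot: [[-0.003, -0.993, -0.12], [0.002, -0.12, 0.993], [-1.0, 0.002, 0.002]]
wrist_force: [-0.4, -0.1, -0.8]
gripper_width: 0.244
[ 0.5406 -0.108   0.1412] [-0.41 -0.05 -0.8 ] [-0.035  0.137 -0.023] 0.24404496311099186 [  5.5  20.4 -17.8  -0.2 -51.9   1.5]
top [299.9 206.2] (266, 173)
side [277.1 148.8] (244, 115)
```

View pics/g4.png

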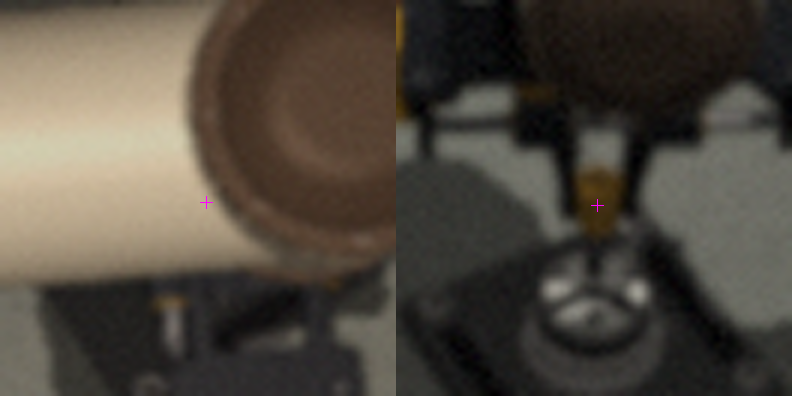

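The side view shows the bush held upright between the fingers at crop (598,200), above the chuck. The chuck centre is at about (593,293). Next I'll measure the offset between them in this one camera.

Run:
```python
from h import *
p=capture("side");C=cloud(p);im=p["image"];hsv=cv2.cvtColor(im,cv2.COLOR_BGR2HSV)
big=im[115:181,244:310]
cv2.imwrite("pics/z4.png",cv2.resize(big,(594,594),interpolation=cv2.INTER_CUBIC))
m=(np.hypot(C[...,0]-.541,C[...,1]+.106)<.03)&(abs(C[...,2]-.122)<.02)&(hsv[...,1]>140)&(hsv[...,2]>50)
uv=np.argwhere(m)[:,::-1];q=C[m];print(len(q),"px",uv.min(0),uv.max(0),uv.mean(0),q.mean(0).round(4),q.min(0).round(4),q.max(0).round(4))
near=q[q[:,2]<.135]; print("front face med",np.median(near,0).round(4))
for z in(.1095,.1375):print("expected axis px",z,proj(p,[.5406,-.108,z]).round(1), "front", proj(p,[.5406,-.0975,z]).round(1))
d=np.hypot(C[...,0]-.541,C[...,1]+.106);m=(d<.035)&(C[...,2]>.055)&(C[...,2]<.078)
q=C[m];print("head",len(q),((np.percentile(q,2,0)+np.percentile(q,98,0))/2).round(4),q.mean(0).round(4))
v=hsv[...,2];print("seat expected px",proj(p,[.541,-.1065,.062]).round(1),proj(p,[.541,-.1065+.026,.062]).round(1),proj(p,[.541,-.1065-.026,.062]).round(1),proj(p,[.541-.026,-.1065,.062]).round(1),proj(p,[.541+.026,-.1065,.062]).round(1))
for t in("chuck_seat","chuck_foot","chuck_head","bush_a"):
    for b in mark_of(p,t)[:2]:print(t,b)
```

```text
56 px [274 144] [280 153] [277.19642857 148.03571429] [ 0.5402 -0.1047  0.1286] [ 0.5318 -0.1191  0.1144] [ 0.55   -0.0955  0.1411]
front face med [ 0.5402 -0.1019  0.1264]
expected axis px 0.1095 [276.9 151.8] front [276.6 154.4]
expected axis px 0.1375 [277.3 145.1] front [277.  147.7]
head 223 [ 0.5409 -0.1034  0.0649] [ 0.5408 -0.1021  0.0633]
seat expected px [276.2 163. ] [275.5 169.4] [276.8 156.7] [284.7 163.6] [267.6 162.3]
chuck_seat {'centre': [277.6, 160.1], 'confidence': 0.84}
chuck_seat {'centre': [264.1, 106.7], 'confidence': 0.53}
chuck_foot {'centre': [271.2, 170.4], 'confidence': 0.55}
chuck_head {'centre': [274.4, 166.4], 'confidence': 0.63}
bush_a {'centre': [231.9, 269.1], 'confidence': 0.62}
bush_a {'centre': [278.2, 153.4], 'confidence': 0.58}
```

View pics/z4.png

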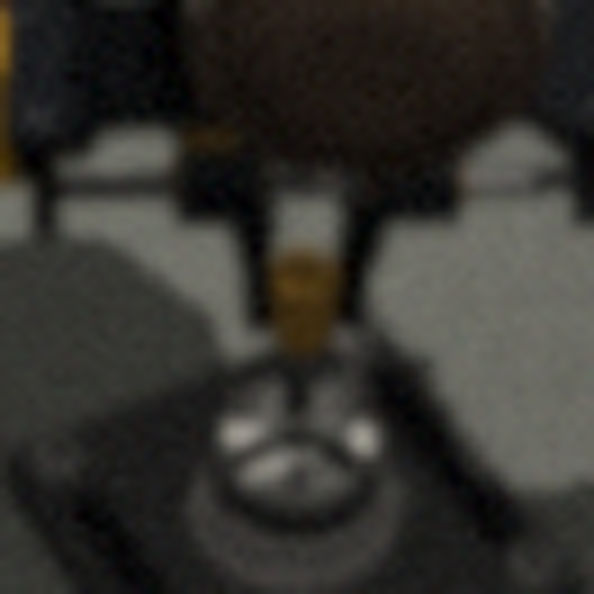

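```bash
python3 -m creep '[[0,0,0.5,-10,0],[0,0,1,-20,0],[0,0,1,-26,0],[0,0,1,-30,0],[0,0,1,-33,0],[0,0,1,-36,0],[0,0,1,-38,0],[0,0,1,-38,0]]';python3 -m creep '[[0,0,0,-2,0],[0,0,0,-4,0],[0,0,0,-6,0],[0,0,0,-7,0],[0,0,0,-8,0],[0,0,0,-8.5,0],[0,0,0,-9,0],[0,0,0,-9,0]]'
python3 v.py g5
```

```text
time_s: 9.95
tcp_pos: [0.5406, -0.107, 0.1032]
ee_rot: [[-0.002, -0.993, -0.121], [0.002, -0.121, 0.993], [-1.0, 0.002, 0.002]]
wrist_force: [0.3, -0.3, -1.2]
gripper_width: 0.248
time_s: 10.75
tcp_pos: [0.5406, -0.107, 0.0942]
ee_rot: [[-0.002, -0.993, -0.121], [0.002, -0.121, 0.993], [-1.0, 0.002, 0.002]]
wrist_force: [0.5, 0.1, -0.3]
gripper_width: 0.238
[ 0.5406 -0.107   0.0942] [ 0.49  0.11 -0.29] [-0.012  0.126  0.002] 0.2379524775393665 [  5.6  23.8 -20.7  -0.2 -45.6   1.5]
top [297.8 207.5] (264, 174)
side [276.5 159.9] (243, 126)
```

View pics/g5.png

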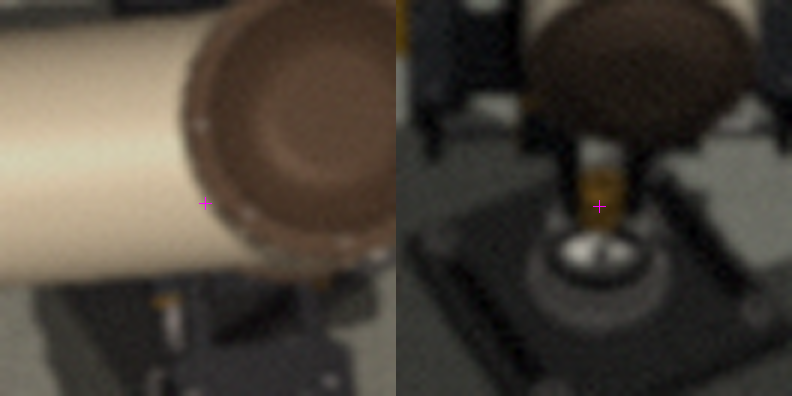

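```bash
python3 -m creep '[[0,0,0,-0.3,0],[0,0,0,-0.6,0],[0,0,0,-0.8,0],[0,0,0,-0.8,0],[0,0,0,-0.8,0],[0,0,0,-0.8,0],[0,0,0,-0.8,0],[0,0,0,-0.8,0]]';python3 -m creep '[[1,0,0,0,0],[1,0,0,0,0],[1,0,0,0,0],[1,0,0,0,0],[1,0,0,0,0],[1,0,0,0,0],[1,0,0,0,0],[1,0,0,0,0]]'
python3 v.py g6
```

```text
time_s: 11.65
tcp_pos: [0.5407, -0.107, 0.0937]
ee_rot: [[-0.002, -0.993, -0.121], [0.002, -0.121, 0.993], [-1.0, 0.002, 0.002]]
wrist_force: [-0.7, -0.6, 3.1]
gripper_width: 0.242
time_s: 12.45
tcp_pos: [0.5407, -0.107, 0.0937]
ee_rot: [[-0.002, -0.993, -0.121], [0.002, -0.121, 0.993], [-1.0, 0.002, 0.002]]
wrist_force: [-0.9, -0.8, -0.3]
gripper_width: 0.885
[ 0.5407 -0.107   0.0937] [-0.85 -0.85 -0.3 ] [-0.04   0.098 -0.011] 0.8845789439781635 [  5.6  23.8 -20.7  -0.2 -45.6   1.5]
top [297.8 207.4] (264, 174)
side [276.4 160. ] (243, 127)
```

View pics/g6.png

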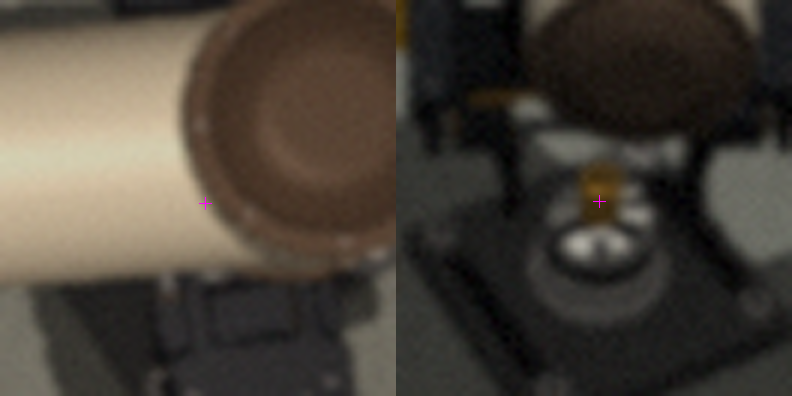

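The bush stands on the seat and the fingers are open (side view, brass at crop (598,195)). Now I'll lower the fingers around the knurled ring.

```bash
python3 -m creep '[[1,0,0,0,0],[1,0,0,0,0],[1,0,0,-7,0],[1,0,0,-14,0],[1,0,0,-21,0],[1,0,0,-27,0],[1,0,0,-27,0],[1,0,0,-27,0]]';python3 -m creep '[[0.75,0,0,0,0],[0.75,0,0,0,0],[0.75,0,0,0,0],[0.75,0,0,0,0],[0.75,0,0,0,0],[0.75,0,0,0,0],[0.75,0,0,0,0],[0.75,0,0,0,0]]'
python3 v.py g7
```

```text
time_s: 13.35
tcp_pos: [0.5407, -0.1071, 0.0664]
ee_rot: [[-0.003, -0.993, -0.121], [0.002, -0.121, 0.993], [-1.0, 0.002, 0.002]]
wrist_force: [-0.2, -0.3, 0.1]
gripper_width: 1.002
time_s: 14.15
tcp_pos: [0.5407, -0.1071, 0.0664]
ee_rot: [[-0.003, -0.993, -0.121], [0.002, -0.121, 0.993], [-1.0, 0.002, 0.002]]
wrist_force: [-0.2, 1.0, 0.8]
gripper_width: 0.75
[ 0.5407 -0.1071  0.0664] [-0.15  0.96  0.84] [0.022 0.081 0.08 ] 0.7504745800527328 [  5.6  26.  -22.2  -0.2 -42.    1.5]
top [296.9 208.1] (263, 175)
side [276.1 166.1] (243, 133)
```

View pics/g7.png

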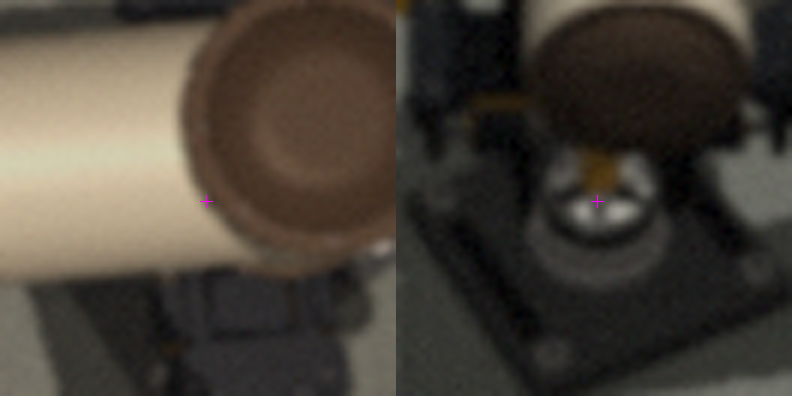

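```bash
python3 -m creep '[[0.6,0,0,0,0],[0.6,0,0,0,0],[0.5,0,0,0,0],[0.4,0,0,0,0],[0,0,0,0,0],[0,0,0,0,0],[0,0,0,0,0],[0,0,0,0,0]]'
python3 v.py g8
```

```text
time_s: 15.05
tcp_pos: [0.5406, -0.1071, 0.0664]
ee_rot: [[-0.003, -0.993, -0.121], [0.002, -0.121, 0.993], [-1.0, 0.003, 0.002]]
wrist_force: [-0.1, 0.2, 0.3]
gripper_width: 0.675
[ 0.5406 -0.1071  0.0664] [-0.08  0.15  0.33] [ 0.002  0.243 -0.017] 0.6750490895605266 [  5.6  26.  -22.2  -0.2 -42.    1.5]
top [296.9 208.1] (263, 175)
side [276.2 166.1] (243, 133)
```

View pics/g8.png

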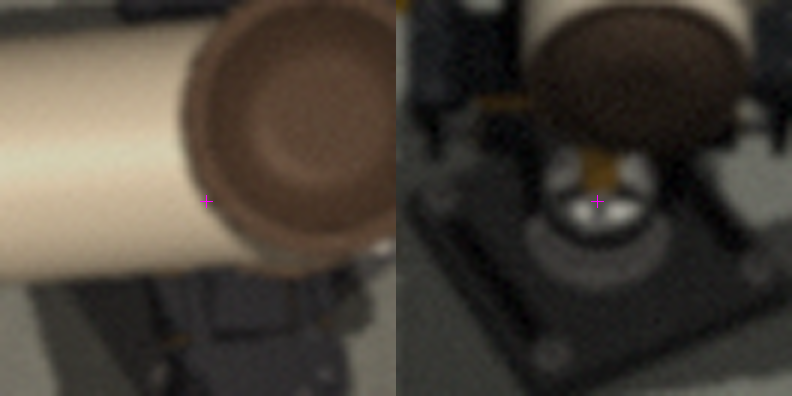

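```bash
python3 -m creep '[[0,0,0,0,-0.04],[0,0,0,0,-0.08],[0,0,0,0,-0.12],[0,0,0,0,-0.16],[0,0,0,0,-0.2],[0,0,0,0,-0.24],[0,0,0,0,-0.28],[0,0,0,0,-0.32]]'
cat > t.py <<'E'
from h import *
s=sense();R=s["ee_rot"];print("yaw",np.arctan2(R[1,1],R[0,1]).round(4),"mom",s["moment"].round(3),"F",s["wrist_force"].round(2),"tcp",s["tcp_pos"].round(4),"w",round(s["gripper_width"],3),"j6",s["joints"][5].round(2),s["joint_velocities"][5].round(2),"eff",s["effort"][5].round(3),s["time_s"])
E
python3 t.py
```

```text
time_s: 15.95
tcp_pos: [0.5404, -0.1071, 0.0664]
ee_rot: [[-0.003, -0.98, 0.197], [0.002, 0.197, 0.98], [-1.0, 0.003, 0.002]]
wrist_force: [-1.0, -0.0, 1.1]
gripper_width: 0.676
yaw 2.9433 mom [0.067 0.33  0.445] F [-0.99 -0.    1.12] tcp [ 0.5404 -0.1071  0.0664] w 0.676 j6 -16.78 -22.65 eff -0.201 15.95
```

```bash
python3 -m creep '[[0,0,0,0,-0.05],[0,0,0,0,-0.1],[0,0,0,0,-0.15],[0,0,0,0,-0.2],[0,0,0,0,-0.25],[0,0,0,0,-0.3],[0,0,0,0,-0.35],[0,0,0,0,-0.4]]';python3 t.py
python3 -m creep '[[0,0,0,0,-0.03],[0,0,0,0,-0.06],[0,0,0,0,-0.09],[0,0,0,0,-0.12],[0,0,0,0,-0.15],[0,0,0,0,-0.18],[0,0,0,0,-0.21],[0,0,0,0,-0.24]]';python3 t.py; python3 v.py g9
```

```text
time_s: 16.75
tcp_pos: [0.5403, -0.107, 0.0664]
ee_rot: [[-0.002, -0.826, 0.563], [0.003, 0.563, 0.826], [-1.0, 0.003, 0.001]]
wrist_force: [-0.9, 0.5, 0.6]
gripper_width: 0.676
yaw 2.5434 mom [0.098 0.335 0.464] F [-0.9   0.53  0.65] tcp [ 0.5403 -0.107   0.0664] w 0.676 j6 -39.66 -28.33 eff -0.138 16.75
time_s: 17.55
tcp_pos: [0.5402, -0.107, 0.0664]
ee_rot: [[-0.002, -0.667, 0.745], [0.003, 0.745, 0.667], [-1.0, 0.003, 0.001]]
wrist_force: [-1.1, 1.2, 0.8]
gripper_width: 0.675
yaw 2.301 mom [0.274 0.373 0.409] F [-1.08  1.23  0.77] tcp [ 0.5402 -0.107   0.0664] w 0.675 j6 -53.51 -17.04 eff -0.263 17.55
[ 0.5402 -0.107   0.0664] [-1.08  1.23  0.77] [0.274 0.373 0.409] 0.674649393527604 [  5.6  25.9 -22.3  -0.3 -41.9 -53.5]
top [296.8 208.3] (263, 175)
side [276.3 166.1] (243, 133)
```

View pics/g9.png

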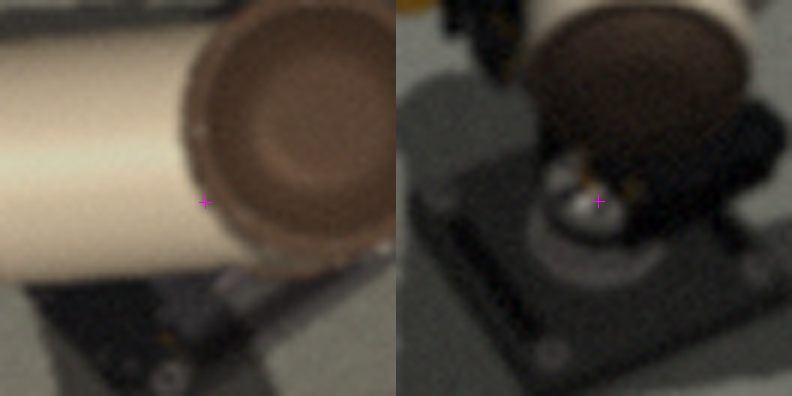

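```bash
python3 -m creep '[[0,0,0,0,-0.02],[0,0,0,0,-0.04],[0,0,0,0,-0.06],[0,0,0,0,-0.08],[0,0,0,0,-0.1],[0,0,0,0,-0.12],[0,0,0,0,-0.14],[0,0,0,0,-0.15]]' >/dev/null;python3 t.py
python3 -m creep '[[0,0,0,0,-0.01],[0,0,0,0,-0.02],[0,0,0,0,-0.03],[0,0,0,0,-0.04],[0,0,0,0,-0.05],[0,0,0,0,-0.06],[0,0,0,0,-0.07],[0,0,0,0,-0.08]]'>/dev/null;python3 t.py
```

```text
yaw 2.1506 mom [0.346 0.434 0.411] F [-0.98  1.28  1.46] tcp [ 0.5402 -0.1069  0.0664] w 0.674 j6 -62.1 -5.16 eff -0.428 18.45
yaw 2.0697 mom [0.413 0.444 0.439] F [-1.14  1.89  2.27] tcp [ 0.5401 -0.1069  0.0664] w 0.679 j6 -66.73 -5.68 eff -0.396 19.25
```

```bash
python3 -m creep '[[0,0,0,0,-0.007],[0,0,0,0,-0.014],[0,0,0,0,-0.021],[0,0,0,0,-0.028],[0,0,0,0,-0.035],[0,0,0,0,-0.042],[0,0,0,0,-0.05],[0,0,0,0,-0.058]]' >/dev/null;python3 t.py
```

```text
yaw 2.0111 mom [0.416 0.448 0.474] F [-2.92  2.06  1.71] tcp [ 0.5401 -0.1069  0.0664] w 0.671 j6 -70.09 -4.6 eff -0.409 20.05
```

```bash
python3 -m creep '[[0,0,0,0,-0.006],[0,0,0,0,-0.012],[0,0,0,0,-0.018],[0,0,0,0,-0.024],[0,0,0,0,-0.03],[0,0,0,0,-0.036],[0,0,0,0,-0.042],[0,0,0,0,-0.048]]' >/dev/null;python3 t.py
```

```text
yaw 1.9626 mom [0.562 0.441 0.496] F [-1.17  1.19  1.77] tcp [ 0.5401 -0.1068  0.0664] w 0.677 j6 -72.87 -3.43 eff -0.422 20.85
```

```bash
python3 -m creep '[[0,0,0,0,-0.005],[0,0,0,0,-0.01],[0,0,0,0,-0.015],[0,0,0,0,-0.02],[0,0,0,0,-0.025],[0,0,0,0,-0.03],[0,0,0,0,-0.035],[0,0,0,0,-0.04]]' >/dev/null;python3 t.py
```

```text
yaw 1.9222 mom [0.562 0.542 0.499] F [-2.57  1.69  1.96] tcp [ 0.5401 -0.1068  0.0664] w 0.676 j6 -75.18 -2.82 eff -0.459 21.65
```

```bash
python3 -m creep '[[0,0,0,0,-0.004],[0,0,0,0,-0.008],[0,0,0,0,-0.012],[0,0,0,0,-0.016],[0,0,0,0,-0.02],[0,0,0,0,-0.024],[0,0,0,0,-0.028],[0,0,0,0,-0.032]]' >/dev/null;python3 t.py
```

```text
yaw 1.89 mom [0.641 0.474 0.525] F [-1.16  1.61  1.88] tcp [ 0.5401 -0.1068  0.0664] w 0.676 j6 -77.03 -2.3 eff -0.52 22.45
```

```bash
python3 -m creep '[[0,0,0,0,-0.004],[0,0,0,0,-0.008],[0,0,0,0,-0.012],[0,0,0,0,-0.016],[0,0,0,0,-0.02],[0,0,0,0,-0.024],[0,0,0,0,-0.028],[0,0,0,0,-0.032]]' >/dev/null;python3 t.py
```

```text
yaw 1.8577 mom [0.64  0.515 0.617] F [-1.83  2.93  0.6 ] tcp [ 0.5401 -0.1068  0.0664] w 0.677 j6 -78.88 -2.27 eff -0.581 23.25
```

```bash
python3 -m creep '[[0,0,0,0,-0.003],[0,0,0,0,-0.006],[0,0,0,0,-0.009],[0,0,0,0,-0.012],[0,0,0,0,-0.015],[0,0,0,0,-0.018],[0,0,0,0,-0.02],[0,0,0,0,-0.022]]' >/dev/null;python3 t.py
```

```text
yaw 1.8357 mom [0.681 0.517 0.695] F [-1.62  1.96  1.6 ] tcp [ 0.5401 -0.1068  0.0664] w 0.676 j6 -80.15 -1.16 eff -0.637 24.05
```

The torque rise is about 0.23–0.24 N m above the free ring, or 15–16 N per jaw. I'll release now.

```bash
python3 -m creep '[[1,0,0,0,0],[1,0,0,0,0],[1,0,0,0,0],[1,0,0,0,0],[1,0,0,0,0],[1,0,0,0,0],[1,0,0,0,0],[1,0,0,0,0]]';python3 t.py; python3 -m creep '[[1,0,0,10,0],[1,0,0,30,0],[1,0,0,60,0],[1,0,0,95,0],[1,0,0,130,0],[1,0,0,160,0],[1,0,0,180,0],[1,0,0,180,0]]';python3 -m creep '[[1,-30,-30,0,0],[1,-60,-60,0,0],[1,-90,-90,0,0],[1,-110,-120,0,0],[1,-130,-150,0,0],[1,-140,-180,0,0],[1,-140,-200,0,0],[1,-140,-200,0,0]]'
python3 - <<'E'
from h import *
o=[]
for n in("top","side"):
    p=capture(n);C=cloud(p);c=proj(p,[.541,-.1065,.07]).astype(int);cv2.imwrite(f"pics/f_{n}.png",p["image"])
    o.append(cv2.resize(p["image"][c[1]-30:c[1]+30,c[0]-30:c[0]+30],(396,396),interpolation=cv2.INTER_CUBIC))
    m=(np.hypot(C[...,0]-.541,C[...,1]+.1065)<.03)&(C[...,2]>.079);q=C[m];print(n,len(q),((q.min(0)+q.max(0))/2).round(4),np.percentile(q[:,2],[50,90]).round(4))
cv2.imwrite("pics/f.png",np.hstack(o))
E
```

```text
time_s: 24.85
tcp_pos: [0.5401, -0.1068, 0.0664]
ee_rot: [[0.0, -0.262, 0.965], [0.004, 0.965, 0.262], [-1.0, 0.004, 0.001]]
wrist_force: [0.7, -0.5, -0.3]
gripper_width: 0.998
yaw 1.8356 mom [ 0.007 -0.016 -0.002] F [ 0.68 -0.54 -0.3 ] tcp [ 0.5401 -0.1068  0.0664] w 0.998 j6 -80.15 0.02 eff -0.001 24.85
time_s: 25.65
tcp_pos: [0.5418, -0.107, 0.2509]
ee_rot: [[0.008, -0.262, 0.965], [0.004, 0.965, 0.262], [-1.0, 0.001, 0.009]]
wrist_force: [0.3, 0.3, -0.8]
gripper_width: 1.001
time_s: 26.45
tcp_pos: [0.4009, -0.3085, 0.2501]
ee_rot: [[0.007, -0.259, 0.966], [0.004, 0.966, 0.259], [-1.0, 0.002, 0.008]]
wrist_force: [-0.4, -0.3, -0.4]
gripper_width: 1.002
top 33 [ 0.5411 -0.1061  0.087 ] [0.0913 0.0939]
side 52 [ 0.5409 -0.1055  0.0865] [0.0888 0.0924]
```

View pics/f.png

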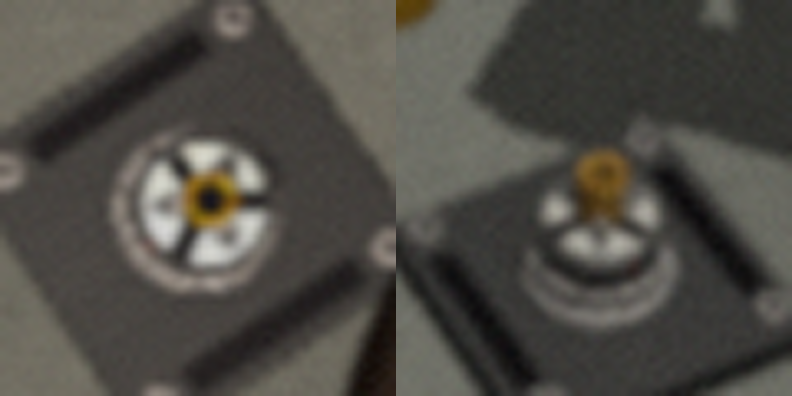

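View pics/f_top.png

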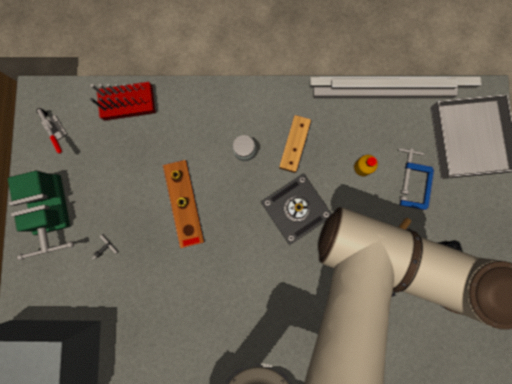

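The bush stands upright and centred in the chuck, about (297,208) px in the top view, with the jaws against it. The other two bushes are on their spots at (176,175) and (182,202). The robot is clear, so I'll hand in.

```bash
python3 -c "
from station import *
print(sense()['time_s']);print(finish_job())"
```

```text
26.55
the job is handed in; nothing more can be done
None
```

I put the bush from the red end upright in the chuck and let go of it. I then closed the knurled ring clockwise by about 1.43 rad, released it, backed the arm clear and handed the job in at 26.6 s. The interface gave no verdict.

**Jaw force:** turning the free ring took about 0.44 N m, and the torque had risen by about 0.23–0.245 N m when I stopped. That works out to roughly 15–16 N on each jaw. It is inferred from the noisy wrist moment and the steadier last-joint torque, which agreed; the jaw forces were not measured directly.

**Position:** after release, the depth images put the bush's centre at about (0.541, -0.106). That is within 1 mm of where I placed the chuck axis, though the camera calibration is only good to about 2 mm. The bush's top reads about 90 mm above the bench, as it should when it sits on the seat.

**Surroundings:** the other two bushes are still on their spots and nothing else looked disturbed. The brush and clamp were partly hidden by the arm in the last top picture.

**Disagreement:** the opening reading gave 58.7 mm on the 60 mm ring, so the bush's diameter is only known as about 21–22 mm. I went by torque, not diameter, to decide when to stop.

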